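# Tip one clean part out of the kit tray into the catch pan

### The arm

A 6-joint arm with a two-finger parallel gripper is mounted at the origin on a cart in front of the work surface, level with it; the furniture and walls round the work are solid. World frame = base frame: x ahead of the robot, y to its left, z up, the work surface at z = 0. Lengths are in m, angles in rad, forces in N, time in s.
With the tool pointing down it reaches from about 0.375 to 0.975 m from the base axis. Payload 3.8 kg.
Tool frame: the origin (TCP) lies midway between the tips of the shut fingers; the grasp point (between the pads) lies 19 mm behind it; z points along the fingers, y is the line along which they close (so a half turn about z gives the same grasp; the last joint's range is limited). The gripper opens to 85 mm and grips with 20 to 120 N. Pads are 22 mm wide; open, the fingers measure 114 mm over their backs; the gripper's body (76 mm by 85 mm) begins 54 mm behind the grasp point. The pads swing forward as they close: fully open they stand 13 mm farther back than shut.
Start: joints at [-0.037, 0.264, 1.604, -0, 1.274, -0.037], TCP at [0.675, -0, 0.231] pointing down, gripper open.
Joint ranges: [-2.63, 2.63], [-0.94, 2.18], [0.31, 2.57], [-1.31, 4.45], [0, 2.66], [-2.55, 2.55]. Speed limits (rad/s): [2.57, 2.57, 3.14, 3.14, 3.14, 3.14].

### API

Orientations are given as a 3x3 rotation matrix whose columns are the frame's x, y, z axes.
In Python, from bench import get_state, get_image, finish_job gives the robot as it stands. The module is installed in compiled form; this text tells all that it offers.
- The arm moves only by the tool servo_tool, never from a script. Its argument "motion" is one flat list of numbers, 7 for each row, row after row: the finger opening in mm, from 0 to 85.4, then the shift along the world's x, y, z in mm, then the turn, a rotation vector about the world's x, y, z in degrees. In form: [gripper, x, y, z, rx, ry, rz, gripper, x, y, z, rx, ry, rz, ...]. A call has 1 to 5 rows; each row shifts and turns the commanded pose from where the row before left it; what a row does not reach is not made up. A row lasts 1/12 s, in which the tool goes at most 41.7 mm and 7.16 degrees, less where a joint would pass 70% of its speed; a pose out of reach is approached as far as the arm can. A call with a gripper value outside its range is refused whole. The fingers move at their own pace and stop on an object; "force" is the grip in N (left out, the last holds). Time passes only in rows, so rows that do not move let the fingers close. It gives the time, the measured TCP pose, the force, the opening and the grip force at its end, in the units of the state.
- get_state(): the state, without advancing time (a new reading comes with each control period).
- get_image(name): name is "scene" or "side" or "wrist"; returns a dict with "color" (480x640x3 uint8, red, green, blue), "depth" (480x640 float32, m along the optical axis (not along the pixel's ray), 0 where there is no reading), "fx", "fy", "cx", "cy" (pixels), "distortion" ([k1, k2, p1, p2, k3] as OpenCV has them; the pictures are not rectified), "world_to_cam" (4x4, takes a point from world to camera coordinates). Camera axes: x right, y up, looking along -z (the intrinsics and any distortion apply to the point x, -y, -z); pixel columns grow to the right and rows downward; lengths in m; the calibration is good to about 2 mm. A picture is of the moment at which its call begins.
- finish_job(): hands the job in; it is judged then, once.
The state is a dict: "t": time; "joints": joint angles; "joint_vel": joint speeds; "effort": joint torques, N m; "position": TCP position; "orientation": TCP orientation; "wrist_force": force on the tool from outside, world axes, zero at the start; "wrist_torque": the same for the moment, N m; "width": finger opening in m; "gripper_force": force on a finger pad.
Only numpy, scipy, OpenCV 4.12 (cv2) and the standard library are available. Lean on these libraries where they do the work, as an engineer would, in place of code of your own. Each camera call takes 0.05 s, during which the arm holds its last target. There are 200 camera calls.

### The job

The hub (the flanged round part with a smaller round boss on top) has been degreased and must not be touched. Slide or set the round catch pan under the spout of the bay that holds the hub, then press gently on that corner's thumb bridge to tip the kit tray over on its foot, as far as it takes until the hub slides out into the pan, and let the tray settle back level. Touch none of the four parts, keep the other three in the tray, do not lift the tray off the bench, and leave everything else on the bench where it is.

Things in the scene. Friction and masses are not known exactly. Their poses are not given: they have to be found in the camera images.
- kit_tray: Loose grey plastic tray, 0.6 kg, on a round foot (80 mm diameter; origin: centre of the foot's underside; z up; x, y along the sides). Floor 132 x 132 x 3 mm, its top 57 mm above the origin; walls and dividers 16 mm higher, 4 mm thick. Four 60 mm square bays centred at local (+-32, +-32) mm; each opens at its outer corner, by a 48 mm gap, into a spout along the diagonal.
- bridge_a (a point): Thumb bridge over the spout at the tray's local (+x,+y) corner; point: middle of its top face, 94 mm from the tray's axis and 86 mm up. The bridge is 24 mm along the spout, 56 mm across, 5 mm thick, 24 mm clear above the spout's floor; the spout ends 115 mm from the axis, with a rest lip under it whose lower edge is 44 mm up. The same at all four corners.
- bridge_b (a point): Same, local (-x,+y) corner. Pressing a bridge (4 to 8 N, hidden mass) tips the tray toward that corner about the rim of its foot, 40 mm from the axis: the bridge swings down and outward on an arc. Let up, the tray falls back level.
- bridge_c (a point): Same, local (-x,-y) corner. Tipped toward a corner, the part in that corner's bay starts to slide out at a tilt of about 14 to 22 degrees (hidden friction), a little more if it rubs on a wall; parts in the other bays stay against their walls.
- bridge_d (a point): Same, local (+x,-y) corner. With the pan below it, a spout's rest lip comes to rest in the pan at a tilt of about 30 degrees; pressing on from there only loads the tray.
- catch_pan: Loose round aluminium pan, empty, 0.18 kg, 124 mm across the rim, 18 mm high, wall and floor 3 mm thick; origin: centre of its underside. It fits below the spouts; with its centre 145 to 168 mm from the tray's axis, on a spout's line, it catches what comes off. Fingertips inside it can drag it along the bench by its wall.
- hub_blank_center (a point): The hub to be tipped out: white flange 37 mm diameter, 8 mm high, with a boss 22 mm diameter, together 16 mm high; the point is its centre, half-way up. It lies in one of the other three bays: rear right, front left or front right.
- spare_pcb_center (a point): Centre of a small green circuit board, 30 x 42 x 9 mm, in another bay; it stays in the tray
- cap_jar_center (a point): Centre of an open clear jar of inserts, 44 mm diameter, 29 mm high, in another bay; it stays in the tray
- bearing_ring: White bearing ring lying on the bench by the tray's left side, 60 mm diameter, 10 mm high, origin under its centre; bystander
- pliers: Red-handled pliers lying on the bench, 76 x 150 x 14 mm, origin under the centre; bystander, does not move
- red_driver: Small red and black screwdriver lying on the bench, 18 x 140 x 18 mm, origin under the centre; bystander
- tape_roll: Yellow tape roll lying flat, 78 mm diameter, 19 mm high, origin under the centre; bystander, does not move
- solvent_pump: Turquoise pump bottle, 68 x 68 x 116 mm, standing, origin under the centre; bystander, does not move
- parts_box: Closed black parts box, 100 x 130 x 37 mm, origin under the centre; bystander, does not move
- spacer_center (a point): Centre of a plain flat-topped round steel spacer, 36 mm diameter, 12 mm high, in the rear left bay (local +x, +y); it stays in the tray

How it is judged:
By the outcome, as a careful person would: the job done as asked, in the order asked, and still so for the second after the job is handed in, with the robot touching nothing.
It also fails if it takes over 67 s, if anything falls off the work surface, if the arm or the gripper's body presses on something with over 40 N, if the wrist force passes 120 N, or if a joint passes its speed limit or range.

## Working session

There is one attempt and no reset: what is moved stays moved. The work goes in short steps, Python scripts to look and compute and a tool call to move; the robot and the scene stay as the last step left them, time stands still between calls to the robot, and variables do not carry over. Pictures are saved under pics/ and viewed, at most 10 in all, crops included, and the job is handed in when it is done.

Besides the shell and the picture viewer there is one more tool, called after ">>>" as name(argument=value, ...) on one line, values as JSON. servo_tool: Moves the arm, as the interface text tells. Its arguments: {"type":"object","properties":{"motion":{"type":"array"},"force":{"type":"number"}},"required":["motion"]}

```bash
mkdir -p pics
cat > h.py <<'E'
import numpy as np, cv2
from bench import get_state, get_image
def grab(n,f):
    im=get_image(n); np.savez(''+f+'.npz',**im); cv2.imwrite('pics/'+f+'.png',im['color'][:,:,::-1]); return im
def load(f): return dict(np.load(''+f+'.npz'))
def K(im): return np.array([[im['fx'],0,im['cx']],[0,im['fy'],im['cy']],[0,0,1]],float)
def ray(im,uv):
    p=cv2.undistortPoints(np.array(uv,float).reshape(-1,1,2),K(im),np.array(im['distortion'],float)).reshape(-1,2)
    T=np.linalg.inv(im['world_to_cam']); d=np.c_[p[:,0],-p[:,1],-np.ones(len(p))]
    return T[:3,3], d@T[:3,:3].T
def onplane(im,uv,z):
    o,d=ray(im,uv); return o+d*((z-o[2])/d[:,2])[:,None]
def bydepth(im,uv):
    o,d=ray(im,uv); uv=np.array(uv,int).reshape(-1,2); return o+d*im['depth'][uv[:,1],uv[:,0]][:,None]
def proj(im,P):
    P=np.array(P,float).reshape(-1,3); c=P@im['world_to_cam'][:3,:3].T+im['world_to_cam'][:3,3]
    c=c*[1,-1,-1]; return cv2.projectPoints(c,np.zeros(3),np.zeros(3),K(im),np.array(im['distortion'],float))[0].reshape(-1,2)
E
python3 - <<'E'
from h import *
for n in ('scene','side'):
    im=grab(n,n+'0'); T=np.linalg.inv(im['world_to_cam']); print(n,T[:3,3],-T[:3,2])
E
```

```text
scene [-0.21226682  0.81337257  1.05070613] [ 0.47274986 -0.59759918 -0.64759771]
side [-0.05082891  0.86185284  0.53187251] [ 0.47236968 -0.79677612 -0.37684839]
```

View pics/scene0.png

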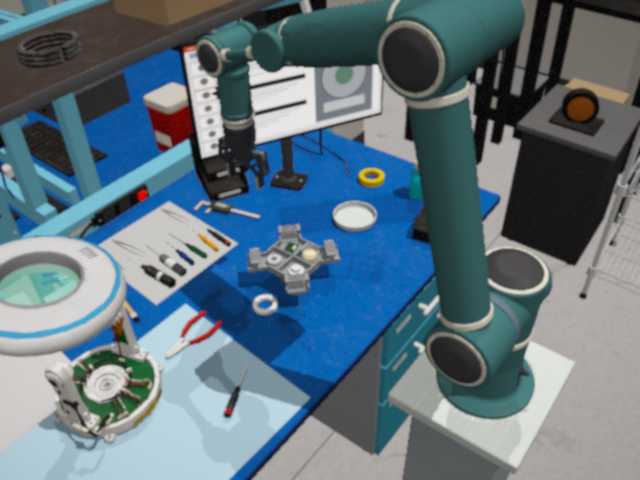

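View pics/side0.png

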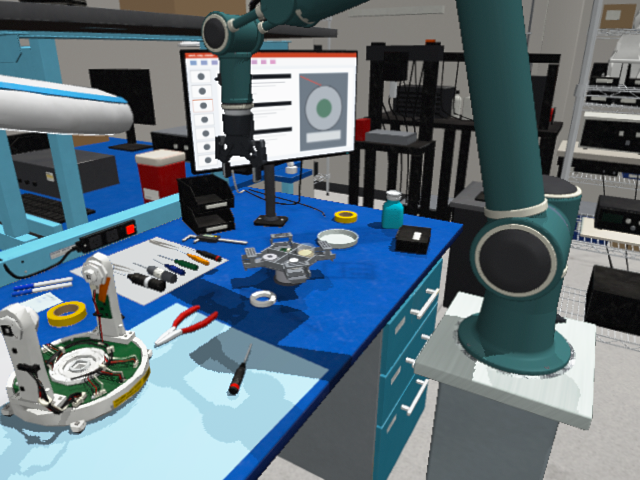

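The tray is at about (293,260) and the pan at (355,215) in the scene view. I'll zoom in on both.

Run:
```python
from h import *
a=load('scene0');b=load('side0')
c1=cv2.resize(a['color'][190:320,235:395,::-1],None,fx=5,fy=4.6,interpolation=cv2.INTER_CUBIC)[:598]
cv2.imwrite('pics/c1.png',c1)
for p in [(355,215),(293,262),(273,258),(295,268),(310,255),(290,245)]: print(p,bydepth(a,[p])[0].round(3))
print(bydepth(b,[(337,238),(288,275)]).round(3))
```

```text
(355, 215) [ 0.559 -0.303  0.005]
(293, 262) [0.534 0.003 0.059]
(273, 258) [0.576 0.03  0.07 ]
(295, 268) [0.503 0.032 0.077]
(310, 255) [ 0.495 -0.018  0.088]
(290, 245) [ 0.585 -0.046  0.056]
[[ 0.563 -0.308  0.003]
 [ 0.489  0.073  0.057]]
```

View pics/c1.png

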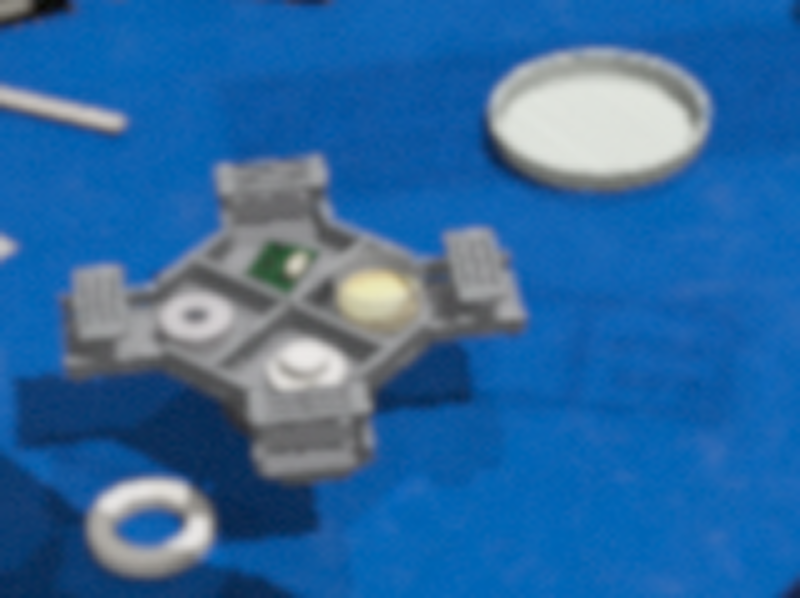

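Run:
```python
from h import *
a=load('scene0');b=load('side0')
cr=lambda x,y:(235+x/5,190+y/4.6)
B={'a':(99,300),'d':(272,180),'c':(475,262),'b':(310,403)}
P={k:onplane(a,[cr(*v)],.086)[0] for k,v in B.items()}
for k in P: print(k,P[k].round(4))
print('ctr',np.mean(list(P.values()),0).round(4))
print('ring',onplane(a,[cr(150,525)],.01).round(3),'pan rim',onplane(a,[cr(600,113)],.018).round(3))
# pan by mask in both views
for im,s,z in ((a,'scene',(355,215)),(b,'side',(337,238))):
    hsv=cv2.cvtColor(im['color'],cv2.COLOR_RGB2HSV); m=(hsv[...,1]<70).astype(np.uint8)
    n,l,st,ce=cv2.connectedComponentsWithStats(m); i=l[z[1],z[0]]
    c=max(cv2.findContours((l==i).astype(np.uint8),0,2)[0],key=cv2.contourArea)
    e=cv2.fitEllipse(c); print(s,st[i],e,onplane(im,[e[0]],.009).round(4))
print(get_state()['orientation'])
w=grab('wrist','w0')
```

```text
a [0.6066 0.0617 0.086 ]
d [ 0.6031 -0.0675  0.086 ]
c [ 0.4748 -0.0729  0.086 ]
b [0.471  0.0618 0.086 ]
ctr [ 0.5389 -0.0042  0.086 ]
ring [[0.528 0.121 0.01 ]] pan rim [[ 0.551 -0.291  0.018]]
scene [ 333  201   44   30 1058] ((354.1324462890625, 215.54136657714844), (29.464536666870117, 43.751949310302734), 90.03005981445312) [[ 0.5569 -0.2952  0.009 ]]
side [ 242  229  116   57 3048] ((295.4587097167969, 255.69358825683594), (47.0418815612793, 108.10504150390625), 74.12541961669922) [[ 0.5935 -0.118   0.009 ]]
[[ 1.46516634e-05  9.99997816e-01 -2.09009642e-03]
 [ 9.99999996e-01 -1.44641113e-05  8.97487882e-05]
 [ 8.97183608e-05 -2.09009773e-03 -9.99997812e-01]]
```

View pics/w0.png

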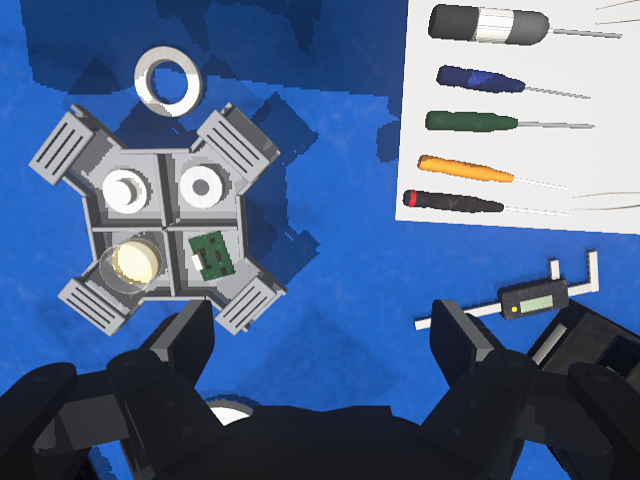

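The wrist view confirms that the hub is in the front-left bay, at (125,190). Its corner is bridge_b at about (66,147), and the ring is at (168,80).

Run:
```python
from h import *
w=load('w0')
for k,p in dict(a=(237,140),b=(64,146),c=(90,305),d=(250,302)).items(): print(k,onplane(w,[p],.086)[0].round(4),bydepth(w,[p])[0].round(4))
print('ring',onplane(w,[(168,81)],.01).round(4))
T=np.linalg.inv(w['world_to_cam']);print(T[:3,3],-T[:3,2])
```

```text
a [0.6104 0.0695 0.086 ] [0.611  0.0695 0.0884]
b [0.4775 0.0652 0.086 ] [0.4793 0.0652 0.0885]
c [ 0.4747 -0.0675  0.086 ] [ 0.4749 -0.0674  0.0863]
d [ 0.6132 -0.0647  0.086 ] [ 0.6133 -0.0645  0.0865]
ring [[0.5328 0.1224 0.01  ]]
[0.67515973 0.06805903 0.3737822 ] [-0.00097266 -0.26800235 -0.96341777]
```

>>> servo_tool(motion=[50, -3, -18, -1, 0, 0, 6, 50, -3, -18, -1, 0, 0, 6, 50, -3, -18, -1, 0, 0, 6, 50, -3, -18, -1, 0, 0, 6, 50, -3, -18, -1, 0, 0, 6])

```text
t: 0.57
position: [0.6595, -0.0906, 0.2257]
orientation: [[-0.505, 0.863, -0.001], [0.863, 0.505, 0.0], [0.001, -0.001, -1.0]]
wrist_force: [-0.5, 0.3, 0.4]
width: 0.0502
gripper_force: 0.0
```

>>> servo_tool(motion=[50, -3, -18, -1, 0, 0, 6, 50, -3, -18, -1, 0, 0, 6, 50, -3, -18, -1, 0, 0, 6, 50, -3, -18, -1, 0, 0, 6, 50, -3, -18, -1, 0, 0, 6])

```text
t: 0.98
position: [0.6445, -0.1807, 0.2207]
orientation: [[-0.869, 0.495, -0.001], [0.495, 0.869, 0.0], [0.001, -0.0, -1.0]]
wrist_force: [-0.2, 0.1, -0.3]
width: 0.0502
gripper_force: 0.0
```

>>> servo_tool(motion=[50, -3, -18, -1, 0, 0, 6, 50, -3, -18, -1, 0, 0, 6, 50, -3, -18, -1, 0, 0, 6, 50, -3, -18, -1, 0, 0, 6, 50, -3, -18, -1, 0, 0, 6])

```text
t: 1.4
position: [0.6295, -0.2707, 0.2157]
orientation: [[-1.0, -0.005, -0.001], [-0.005, 1.0, 0.0], [0.001, 0.0, -1.0]]
wrist_force: [-0.5, -0.1, -1.1]
width: 0.0501
gripper_force: 0.0
```

Run:
```python
from h import *
w=grab('wrist','w1')
hsv=cv2.cvtColor(w['color'],cv2.COLOR_RGB2HSV); m=((hsv[...,1]<70)&(hsv[...,2]>90)).astype(np.uint8)
for c in cv2.findContours(m,0,2)[0]:
    if cv2.contourArea(c)>3000:
        e=cv2.fitEllipse(c); print(e,cv2.boundingRect(c),onplane(w,[e[0]],.018).round(4))
        p=tuple(np.array(e[0],int));print(bydepth(w,[p]))
print(get_state()['position'],get_state()['joints'])
```

```text
((600.3980102539062, 371.7956237792969), (65.52273559570312, 108.26663970947266), 135.22882080078125) (549, 323, 91, 109) [[0.8008 0.0323 0.018 ]]
[[0.80313583 0.03580089 0.01327576]]
((298.6282653808594, 128.9981689453125), (138.7239532470703, 144.0590362548828), 161.94520568847656) (229, 57, 140, 145) [[ 0.5514 -0.2915  0.018 ]]
[[ 0.55002922 -0.29297126  0.00379907]]
((576.5177612304688, 124.00114440917969), (108.90266418457031, 204.23248291015625), 1.3618732690811157) (526, 0, 114, 239) [[ 0.5459 -0.0429  0.018 ]]
[[ 0.54767306 -0.06843722  0.05559904]]
[ 0.62867613 -0.27429331  0.21539333] [-0.44631595  0.29399122  1.59550956 -0.00290519  1.25244595 -2.02485524]
```

View pics/w1.png

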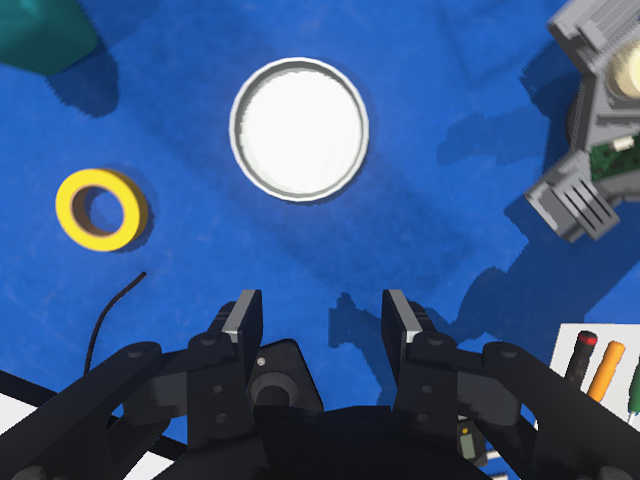

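Pan centre is (0.551,-0.291), at pixel (299,129). I'll pinch its +y wall, carry it low around the front and set it at about (0.430,0.110).

>>> servo_tool(motion=[40, -20, 10, -30, 0, 0, 0, 40, -20, 10, -35, 0, 0, 0, 40, -20, 10, -35, 0, 0, 0, 40, -19, 9, -35, 0, 0, 0, 40, 0, 0, -34, 0, 0, 0])

```text
t: 1.87
position: [0.5461, -0.2284, 0.0446]
orientation: [[-1.0, 0.001, -0.005], [0.001, 1.0, 0.003], [0.005, 0.002, -1.0]]
wrist_force: [0.4, -0.1, -0.9]
width: 0.04
gripper_force: 0.0
```

>>> servo_tool(motion=[40, 0, 0, -20, 0, 0, 0, 40, 0, 0, -15, 0, 0, 0, 40, 0, 0, -5, 0, 0, 0, 0, 0, 0, 0, 0, 0, 0, 0, 0, 0, 0, 0, 0, 0], force=40)

```text
t: 2.28
position: [0.5514, -0.2311, 0.0077]
orientation: [[-1.0, 0.0, 0.0], [0.0, 1.0, -0.0], [-0.0, -0.0, -1.0]]
wrist_force: [0.6, 0.7, 0.5]
width: 0.0168
gripper_force: 0.0
```

>>> servo_tool(motion=[0, 0, 0, 0, 0, 0, 0, 0, 0, 0, 0, 0, 0, 0, 0, 0, 0, 0, 0, 0, 0, 0, 0, 0, 0, 0, 0, 0])

```text
t: 2.62
position: [0.5523, -0.2316, 0.0087]
orientation: [[-1.0, -0.0, 0.003], [-0.0, 1.0, -0.001], [-0.003, -0.001, -1.0]]
wrist_force: [1.9, -0.1, 0.5]
width: 0.0037
gripper_force: 37.8
```

>>> servo_tool(motion=[0, 0, 0, 8, 0, 0, 0, 0, 0, 0, 7, 0, 0, 0, 0, -15, 0, 0, 0, 0, 0, 0, -25, 0, 0, 0, 0, 0, 0, -25, 5, 0, 0, 0, 0])

```text
t: 3.03
position: [0.486, -0.2265, 0.0231]
orientation: [[-1.0, 0.0, 0.001], [0.0, 1.0, -0.001], [-0.001, -0.001, -1.0]]
wrist_force: [-0.0, 0.2, -2.4]
width: 0.0029
gripper_force: 38.6
```

>>> servo_tool(motion=[0, -25, 5, 0, 0, 0, 0, 0, -25, 10, 0, 0, 0, 0, 0, -20, 15, 0, 0, 0, 0, 0, -16, 20, 0, 0, 0, 0, 0, 0, 25, 0, 0, 0, 0])

```text
t: 3.45
position: [0.3956, -0.1501, 0.0217]
orientation: [[-1.0, 0.003, -0.004], [0.003, 1.0, 0.001], [0.004, 0.001, -1.0]]
wrist_force: [0.5, 0.3, -2.0]
width: 0.003
gripper_force: 38.6
```

Run:
```python
from h import *
s=get_state();print(s['position'],s['width'],s['joints'],s['wrist_force'],s['gripper_force'])
im=grab('scene','s2');c=im['color'][150:350,200:440,::-1]
cv2.imwrite('pics/s2c.png',cv2.resize(c,None,fx=3,fy=3,interpolation=cv2.INTER_CUBIC))
```

```text
[ 0.39562197 -0.15011629  0.02174342] 0.0029936268875978512 [-4.21122532e-01  3.39221378e-02  2.30418602e+00 -7.01641698e-04
  8.07827376e-01 -1.98844660e+00] [ 0.51981254  0.3131048  -1.96333254] 38.60033192380797
```

View pics/s2c.png

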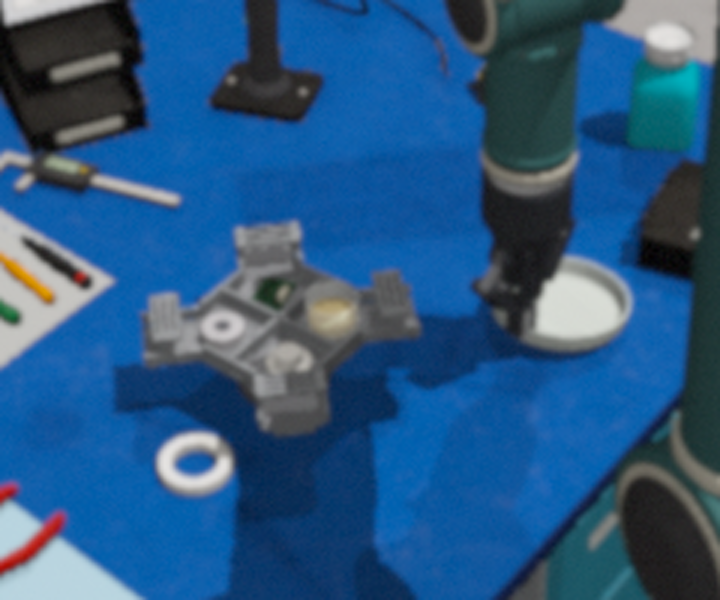

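The pan hangs level in the gripper, with its rim around (565,300) in the crop. Carrying on.

>>> servo_tool(motion=[0, 0, 30, 0, 0, 0, 0, 0, 0, 30, 0, 0, 0, 0, 0, 0, 30, 0, 0, 0, 0, 0, 0, 30, 0, 0, 0, 0, 0, 0, 30, 0, 0, 0, 0])

```text
t: 3.92
position: [0.3997, 0.0002, 0.0229]
orientation: [[-1.0, 0.001, 0.0], [0.001, 1.0, 0.0], [-0.0, 0.0, -1.0]]
wrist_force: [1.9, -0.1, -2.0]
width: 0.0031
gripper_force: 38.9
```

>>> servo_tool(motion=[0, 0, 30, 0, 0, 0, 0, 0, 0, 30, 0, 0, 0, 0, 0, 0, 30, 0, 0, 0, 0, 0, 0, 30, 0, 0, 0, 0, 0, 5, 25, 0, 0, 0, 0])

```text
t: 4.33
position: [0.4037, 0.1457, 0.0226]
orientation: [[-1.0, -0.0, -0.001], [-0.0, 1.0, 0.0], [0.001, 0.0, -1.0]]
wrist_force: [0.4, -0.0, -1.9]
width: 0.0029
gripper_force: 38.8
```

>>> servo_tool(motion=[0, 10, 16, 0, 0, 0, 0, 0, 10, 10, 0, 0, 0, 0, 0, 5, 0, 0, 0, 0, 0, 0, 0, 0, -6, 0, 0, 0, 0, 0, 0, -6, 0, 0, 0])

```text
t: 4.75
position: [0.4307, 0.1699, 0.0106]
orientation: [[-1.0, 0.0, 0.001], [0.0, 1.0, 0.0], [-0.001, 0.0, -1.0]]
wrist_force: [0.5, 1.6, 0.8]
width: 0.0029
gripper_force: 42.4
```

>>> servo_tool(motion=[0, 0, 0, -3, 0, 0, 0, 0, 0, 0, 0, 0, 0, 0])

```text
t: 4.92
position: [0.4301, 0.1695, 0.0085]
orientation: [[-1.0, 0.001, -0.001], [0.001, 1.0, 0.0], [0.001, 0.0, -1.0]]
wrist_force: [-4.2, 0.2, 14.3]
width: 0.0031
gripper_force: 44.8
```

>>> servo_tool(motion=[10, 0, 0, 1, 0, 0, 0, 30, 0, 0, 1, 0, 0, 0, 30, 0, 0, 0, 0, 0, 0, 30, 0, 0, 5, 0, 0, 0, 30, 0, 0, 20, 0, 0, 0])

```text
t: 5.33
position: [0.4265, 0.1685, 0.0316]
orientation: [[-1.0, 0.001, -0.007], [0.001, 1.0, -0.002], [0.007, -0.002, -1.0]]
wrist_force: [-0.2, -0.1, -0.4]
width: 0.0298
gripper_force: 0.0
```

>>> servo_tool(motion=[0, 0, 0, 35, 0, 0, 0, 0, 5, 0, 40, 0, 0, 0, 0, 30, 0, 40, 0, 0, 0, 0, 35, 0, 40, 0, 0, 0, 0, 35, -10, 20, 0, 0, 0])

```text
t: 5.75
position: [0.5235, 0.1612, 0.1983]
orientation: [[-1.0, -0.002, 0.004], [-0.002, 1.0, 0.002], [-0.004, 0.002, -1.0]]
wrist_force: [0.9, 1.4, 0.3]
width: -0.0002
gripper_force: 0.0
```

>>> servo_tool(motion=[0, 35, -20, 0, 0, 0, 0, 0, 30, -30, 0, 0, 0, 0, 0, 0, -30, 0, 0, 0, 0, 0, 0, 0, 0, 0, 0, 0])

```text
t: 6.08
position: [0.588, 0.0756, 0.1936]
orientation: [[-1.0, 0.004, -0.001], [0.004, 1.0, -0.003], [0.001, -0.003, -1.0]]
wrist_force: [0.7, 0.1, -0.8]
width: 0.0002
gripper_force: 0.0
```

Run:
```python
from h import *
w=grab('wrist','w3');print(get_state()['position'])
```

```text
[0.5869775  0.07780843 0.19333994]
```

View pics/w3.png

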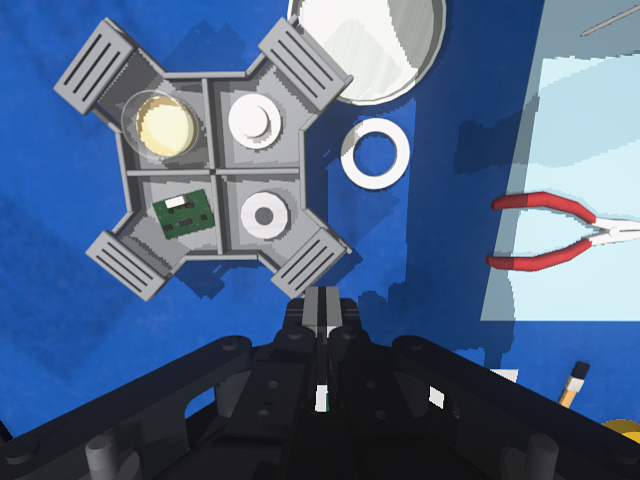

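The pan is under the hub's spout, with its rim through about (445,10), (425,65) and (375,104). Bridge_b's top face is near (305,60).

Run:
```python
from h import *
from scipy.optimize import least_squares
w=load('w3')
B={k:onplane(w,[p],.086)[0] for k,p in dict(a=(310,263),b=(305,61),c=(94,67),d=(127,266)).items()}
for k in B: print(k,B[k].round(4))
c=np.mean(list(B.values()),0); print('c',c.round(4))
hsv=cv2.cvtColor(w['color'],cv2.COLOR_RGB2HSV)
m=(hsv[...,1]<90)&(hsv[...,2]>60)
pts=[]
for y in range(3,90,4):
    xs=np.where(m[y,380:520])[0]
    if len(xs): pts.append((380+xs.max(),y))
print(pts)
P=onplane(w,pts,.018)[:,:2]
r=least_squares(lambda q:np.hypot(*(P-q).T)-.062,[.43,.11],loss='soft_l1',f_scale=.002); print('pan',r.x,r.cost)
d=r.x-c[:2]; print(np.hypot(*d),np.degrees(np.arctan2(d[1],d[0])))
v=B['b']-B['d'];print(np.degrees(np.arctan2(v[1],v[0])))
print('ring',onplane(w,[(375,153)],.01))
```

```text
a [0.6059 0.0669 0.086 ]
b [0.4717 0.0655 0.086 ]
c [ 0.4744 -0.0684  0.086 ]
d [ 0.6078 -0.0671  0.086 ]
c [ 0.5399 -0.0008  0.086 ]
[(np.int64(445), 3), (np.int64(446), 7), (np.int64(446), 11), (np.int64(445), 15), (np.int64(445), 19), (np.int64(445), 23), (np.int64(445), 27), (np.int64(444), 31), (np.int64(443), 35), (np.int64(442), 39), (np.int64(441), 43), (np.int64(440), 47), (np.int64(438), 51), (np.int64(436), 55), (np.int64(434), 59), (np.int64(432), 63), (np.int64(430), 67), (np.int64(427), 71), (np.int64(424), 75), (np.int64(421), 79), (np.int64(416), 83), (np.int64(412), 87)]
pan [0.42992951 0.11029052] 5.911134354422058e-07
0.15631422514369167 134.7184430570126
135.74165595466678
ring [[0.53039939 0.12213292 0.01      ]]
```

>>> servo_tool(motion=[0, -20, -1, 0, 0, 0, -6, 0, -20, -2, 0, 0, 0, -6, 0, -20, -2, 0, 0, 0, -6, 0, -20, -2, 0, 0, 0, -6, 0, -20, -2, 0, 0, 0, -6])

```text
t: 6.55
position: [0.4849, 0.0722, 0.1935]
orientation: [[-0.864, 0.504, -0.001], [0.504, 0.864, 0.0], [0.001, -0.0, -1.0]]
wrist_force: [-0.8, -0.2, -1.0]
width: 0.0001
gripper_force: 0.0
```

>>> servo_tool(motion=[0, -17, -1, -10, 0, 0, -6, 0, 0, 0, -25, 0, 0, -6, 0, 0, 0, -25, 0, 0, -3, 0, 0, 0, -15, 0, 0, 0, 0, 0, 0, 0, 0, 0, 0])

```text
t: 6.97
position: [0.4655, 0.0709, 0.1151]
orientation: [[-0.708, 0.707, -0.008], [0.707, 0.708, -0.0], [0.005, -0.006, -1.0]]
wrist_force: [-0.7, 0.5, -0.0]
width: 0.0001
gripper_force: 0.0
```

Run:
```python
from h import *
s=get_state();print(s['position'],s['orientation'].tolist(),s['wrist_force'],s['joints'])
```

```text
[0.46550537 0.07094776 0.11513247] [[-0.7076000466813673, 0.7065695343868428, -0.007852834703932806], [0.7065933047976359, 0.7076197906318716, -0.00036540561214854774], [0.005298636775825501, -0.005807321453695384, -0.9999690992554976]] [-0.69841753  0.49326307 -0.02268644] [ 9.80424738e-02 -1.30126787e-02  2.14170411e+00  4.75104968e-04
  1.02075225e+00 -6.88332899e-01]
```

>>> servo_tool(motion=[0, 2, -2, -12, 0, 0, 0, 0, 0, 0, -9, 0, 0, 0, 0, 0, 0, -4, 0, 0, 0, 0, 0, 0, -3, 0, 0, 0, 0, 0, 0, 0, 0, 0, 0])

```text
t: 7.38
position: [0.4715, 0.0687, 0.0908]
orientation: [[-0.707, 0.707, -0.001], [0.707, 0.707, 0.0], [0.001, -0.0, -1.0]]
wrist_force: [0.2, -0.4, -1.2]
width: -0.0001
gripper_force: 0.0
```

>>> servo_tool(motion=[0, -1, 0, -2, 0, 0, 0, 0, 0, 0, -2, 0, 0, 0, 0, 0, 0, -1, 0, 0, 0, 0, 0, 0, 0, 0, 0, 0])

```text
t: 7.72
position: [0.4711, 0.0686, 0.0861]
orientation: [[-0.707, 0.707, 0.0], [0.707, 0.707, 0.0], [-0.0, 0.0, -1.0]]
wrist_force: [1.0, 0.1, -0.8]
width: 0.0002
gripper_force: 0.0
```

>>> servo_tool(motion=[0, 0, 0, -1, 0, 0, 0, 0, 0, 0, -1, 0, 0, 0, 0, 0, 0, 0, 0, 0, 0])

```text
t: 7.97
position: [0.4708, 0.0694, 0.0853]
orientation: [[-0.707, 0.708, -0.001], [0.708, 0.707, 0.002], [0.002, 0.001, -1.0]]
wrist_force: [-5.5, 2.6, 11.6]
width: 0.0002
gripper_force: 5.4
```

>>> servo_tool(motion=[0, -2, 2, -1.5, 0, 0, 0, 0, -2, 2, -1.5, 0, 0, 0, 0, -2, 2, -2, 0, 0, 0, 0, -2, 2, -2, 0, 0, 0, 0, -2, 2, -2, 0, 0, 0])

```text
t: 8.38
position: [0.4612, 0.0787, 0.0752]
orientation: [[-0.707, 0.707, 0.001], [0.707, 0.707, 0.0], [-0.001, 0.001, -1.0]]
wrist_force: [-0.3, 0.1, 3.1]
width: -0.0002
gripper_force: 1.2
```

>>> servo_tool(motion=[0, -1, 1, -1.2, 0, 0, 0, 0, -1, 1, -1.2, 0, 0, 0, 0, -1, 1, -1.2, 0, 0, 0, 0, -1, 1, -1.2, 0, 0, 0])

```text
t: 8.72
position: [0.4568, 0.0825, 0.0699]
orientation: [[-0.707, 0.707, -0.0], [0.707, 0.707, -0.0], [-0.0, -0.0, -1.0]]
wrist_force: [1.1, -0.8, 1.9]
width: -0.0001
gripper_force: 0.7
```

Run:
```python
from h import *
im=grab('side','d4');a=im['color'][190:330,200:390,::-1]
im=grab('scene','s4');b=im['color'][210:310,220:380,::-1]
cv2.imwrite('pics/t4.png',np.vstack([cv2.resize(a,(500,300),interpolation=2),cv2.resize(b,(500,300),interpolation=2)]))
s=get_state();print(s['position'],s['wrist_force'])
```

```text
[0.45646197 0.08250197 0.06970507] [ 0.74602737 -0.26536594  1.19609597]
```

View pics/t4.png

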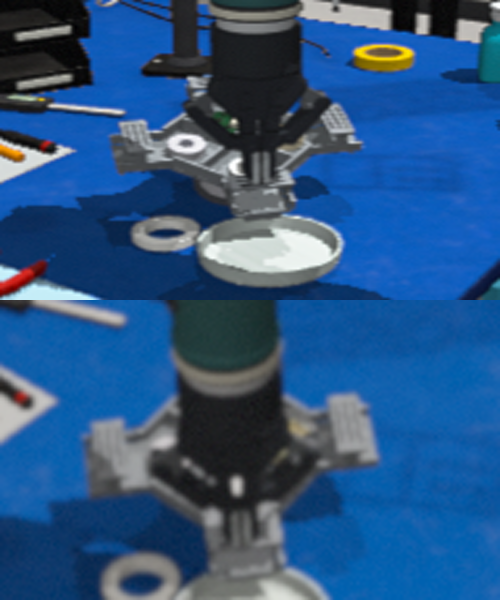

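The tray is tipped about 15° on its foot. The hub is still in its bay, near (240,165) in the crop. I'll press on, checking the pan by depth.

>>> servo_tool(motion=[0, -1, 1, -1.2, 0, 0, 0, 0, -1, 1, -1.2, 0, 0, 0, 0, -1, 1, -1.3, 0, 0, 0, 0, -1, 1, -1.3, 0, 0, 0, 0, 0, 0, 0, 0, 0, 0])

```text
t: 9.23
position: [0.4523, 0.0866, 0.0647]
orientation: [[-0.707, 0.707, -0.001], [0.707, 0.707, -0.0], [0.001, -0.001, -1.0]]
wrist_force: [-0.4, -0.9, 0.8]
width: -0.0001
gripper_force: 0.6
```

```bash
cat > chk.py <<'E'
from h import *
for n in ('side','scene'):
    im=get_image(n); v,u=np.mgrid[200:300,240:400]; P=bydepth(im,np.c_[u.ravel(),v.ravel()])
    k=(np.hypot(P[:,0]-.430,P[:,1]-.110)<.054)&(P[:,2]<.045)
    h=k&(P[:,2]>.008); print(n,k.sum(),h.sum(),P[h].mean(0).round(3) if h.any() else '',np.percentile(P[h][:,2],90).round(3) if h.any() else '')
    # tilt: plane through bay floors/dividers left corner a, right corner c
s=get_state();print(s['t'],s['position'].round(4),s['wrist_force'].round(1))
E
python3 chk.py
```

```text
side 266 216 [0.455 0.081 0.033] 0.039
scene 83 83 [0.458 0.074 0.038] 0.041
9.3333 [0.4527 0.0866 0.065 ] [-0.3 -0.6  1.4]
```

>>> servo_tool(motion=[0, -1, 1, -1.3, 0, 0, 0, 0, -1, 1, -1.3, 0, 0, 0, 0, 0, 0, 0, 0, 0, 0, 0, 0, 0, 0, 0, 0, 0, 0, 0, 0, 0, 0, 0, 0])

```text
t: 9.75
position: [0.4508, 0.0886, 0.0625]
orientation: [[-0.707, 0.707, -0.0], [0.707, 0.707, 0.0], [0.0, -0.0, -1.0]]
wrist_force: [0.4, -0.2, 1.1]
width: -0.0002
gripper_force: 0.8
```

```bash
python3 chk.py
python3 - <<'E'
from h import *
im=grab('side','d5');a=im['color'][220:310,230:350,::-1]
cv2.imwrite('pics/t5.png',cv2.resize(a,(720,540),interpolation=2))
E
```

```text
side 277 231 [0.455 0.081 0.032] 0.039
scene 70 70 [0.456 0.073 0.036] 0.04
9.85 [0.4509 0.0886 0.0626] [ 0.3 -1.   1.9]
```

View pics/t5.png

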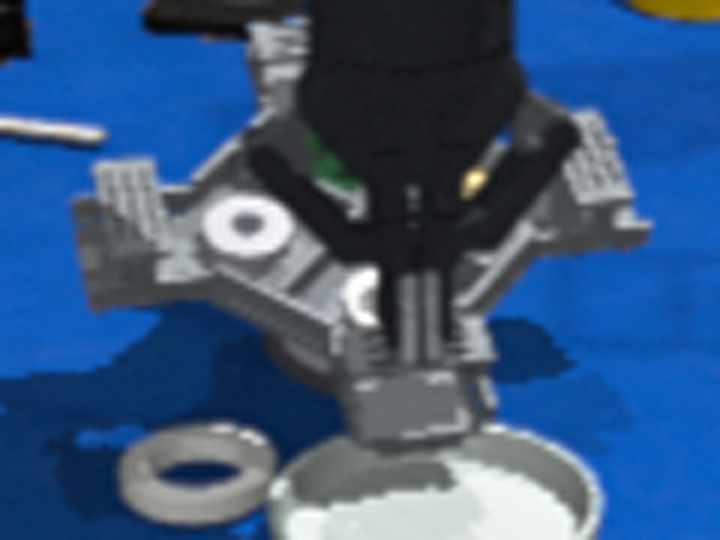

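The tilt is about 21° and the hub is still in its bay, a white patch at (360,295) in the crop. I'll take small steps and track that patch by numbers.

>>> servo_tool(motion=[0, -0.8, 0.8, -1.3, 0, 0, 0, 0, -0.8, 0.8, -1.3, 0, 0, 0, 0, 0, 0, 0, 0, 0, 0, 0, 0, 0, 0, 0, 0, 0, 0, 0, 0, 0, 0, 0, 0])

```text
t: 10.32
position: [0.4492, 0.0901, 0.0599]
orientation: [[-0.707, 0.707, -0.0], [0.707, 0.707, -0.0], [0.0, -0.0, -1.0]]
wrist_force: [1.0, 0.4, 0.8]
width: 0.0003
gripper_force: 0.7
```

```bash
cat > chk.py <<'E'
from h import *
def rep(im):
    h=cv2.cvtColor(im['color'],cv2.COLOR_RGB2HSV)[258:280,282:298]
    m=(h[...,2]>200)&(h[...,1]<40); y,x=np.where(m); print('hubpatch',m.sum(),(x.mean()+282).round(1) if m.any() else '',(y.mean()+258).round(1) if m.any() else '')
    v,u=np.mgrid[285:315,270:335]; P=bydepth(im,np.c_[u.ravel(),v.ravel()])
    k=(np.hypot(P[:,0]-.430,P[:,1]-.110)<.055); print('pan',k.sum(),((P[:,2]>.009)&k&(P[:,2]<.026)).sum())
    # tilt: normal from floor of spacer bay vicinity
    v,u=np.mgrid[225:290,240:285]; P=bydepth(im,np.c_[u.ravel(),v.ravel()])
    k=(P[:,2]>.05)&(P[:,2]<.13)&(np.hypot(P[:,0]-.57,P[:,1]-.03)<.045); Q=P[k]; c=np.median(Q,0); n=np.linalg.svd(Q-Q.mean(0),full_matrices=False)[2][2]; print('tilt~',np.degrees(np.arccos(abs(n[2]))).round(1),k.sum())
if __name__=='__main__':
    rep(load('side0'));rep(load('d5'));rep(get_image('side'))
    s=get_state();print(s['t'],s['position'].round(4),s['wrist_force'].round(1))
E
python3 chk.py
```

```text
hubpatch 29 293.0 259.8
pan 674 0
tilt~ 0.5 469
hubpatch 28 289.4 268.4
pan 930 28
tilt~ 21.5 413
hubpatch 26 289.4 269.5
pan 937 52
tilt~ 23.6 424
10.3667 [0.4493 0.0902 0.06  ] [ 0.2 -0.8  1.4]
```

>>> servo_tool(motion=[0, -0.7, 0.7, -1.3, 0, 0, 0, 0, -0.7, 0.7, -1.3, 0, 0, 0, 0, 0, 0, 0, 0, 0, 0, 0, 0, 0, 0, 0, 0, 0, 0, 0, 0, 0, 0, 0, 0])

```text
t: 10.78
position: [0.4478, 0.0916, 0.0573]
orientation: [[-0.707, 0.707, -0.0], [0.707, 0.707, -0.0], [0.0, -0.0, -1.0]]
wrist_force: [1.3, 0.2, 1.7]
width: -0.0003
gripper_force: 0.6
```

```bash
python3 chk.py | tail -4
```

```text
hubpatch 24 289.6 270.7
pan 967 94
tilt~ 24.7 418
10.8333 [0.4479 0.0916 0.0574] [-0.5  0.3  1.2]
```

>>> servo_tool(motion=[0, -0.7, 0.7, -1.4, 0, 0, 0, 0, -0.7, 0.7, -1.4, 0, 0, 0, 0, 0, 0, 0, 0, 0, 0, 0, 0, 0, 0, 0, 0, 0, 0, 0, 0, 0, 0, 0, 0])

```text
t: 11.25
position: [0.4464, 0.093, 0.0545]
orientation: [[-0.707, 0.707, -0.0], [0.707, 0.707, -0.0], [0.0, -0.0, -1.0]]
wrist_force: [0.4, -0.5, 1.2]
width: 0.0001
gripper_force: 0.6
```

```bash
python3 chk.py | tail -4
python3 - <<'E'
from h import *
im=load('side0')
u=np.array([-.707,.707,0]);c=np.array([.540,-.001,0]);z=np.array([0,0,1])
h=np.array([.508,.031,.073])
for t in (0,21.5,23.6,24.7,27):
    t=np.radians(t); r=(h-c)@u-.04; p=c+u*(.04+r*np.cos(t)+h[2]*np.sin(t))+z*(h[2]*np.cos(t)-r*np.sin(t)); print(proj(im,p).round(1))
E
```

```text
hubpatch 20 289.7 272.0
pan 994 142
tilt~ 26.8 426
11.3 [0.4464 0.093  0.0546] [-0.7  0.9  1.1]
[[291.2 260.5]]
[[293.5 267.7]]
[[293.7 268.6]]
[[293.9 269.1]]
[[294.1 270.1]]
```

Run:
```python
from h import *
def loc(im,T):
    h=cv2.cvtColor(im['color'],cv2.COLOR_RGB2HSV)[255:285,278:320]
    y,x=np.where((h[...,2]>200)&(h[...,1]<40)); P=bydepth(im,np.c_[x+278,y+255]); P=P[(P[:,2]>.03)]
    c=np.array([.540,-.001,0]);u=np.array([-.707,.707,0]);v=np.array([.707,.707,0])
    t=np.radians(T);a=(P-c)@u-.04;z=P[:,2]; r=.04+a*np.cos(t)-z*np.sin(t); zz=a*np.sin(t)+z*np.cos(t)
    L=np.c_[r,(P-c)@v,zz]; print(T,len(L),'rad/across/up min',np.percentile(L,5,axis=0).round(4),'med',np.median(L,0).round(4),'max',np.percentile(L,95,axis=0).round(4))
loc(load('side0'),0);loc(load('d5'),21.5)
im=grab('side','d6');loc(im,26.8)
a=im['color'][230:310,250:340,::-1]; cv2.imwrite('pics/t6.png',cv2.resize(a,(675,600),interpolation=2))
```

```text
0 29 rad/across/up min [ 0.0215 -0.0152  0.0627] med [ 0.0432 -0.0049  0.0736] max [0.0516 0.0044 0.075 ]
21.5 30 rad/across/up min [0.0032 0.0043 0.0543] med [0.0384 0.0093 0.0632] max [0.0862 0.0265 0.1256]
26.8 19 rad/across/up min [0.0319 0.0061 0.0598] med [0.041  0.009  0.0613] max [0.117  0.0306 0.1578]
```

View pics/t6.png

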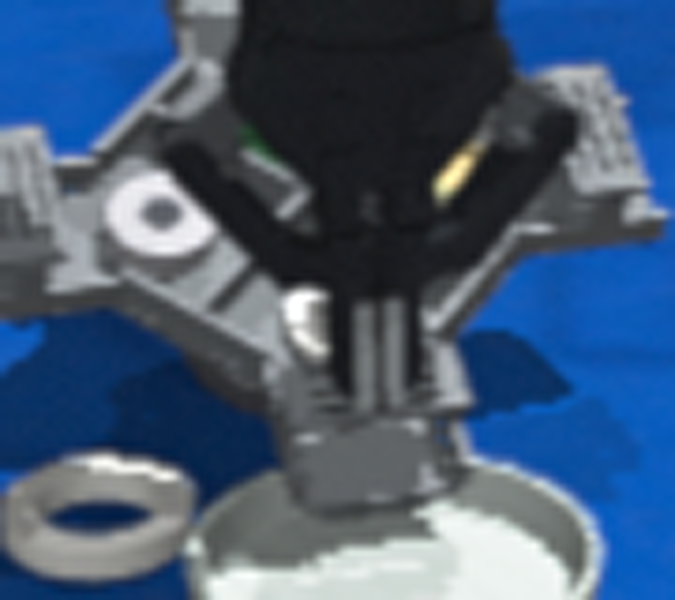

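The hub is still in its bay, at (305,320) in the crop, with the tilt at about 27°. The other parts are in place, so I'll keep going toward the lip's rest angle.

>>> servo_tool(motion=[0, -0.7, 0.7, -1.4, 0, 0, 0, 0, -0.7, 0.7, -1.4, 0, 0, 0, 0, 0, 0, 0, 0, 0, 0, 0, 0, 0, 0, 0, 0, 0, 0, 0, 0, 0, 0, 0, 0])

```text
t: 11.77
position: [0.445, 0.0944, 0.0517]
orientation: [[-0.707, 0.707, -0.0], [0.707, 0.707, -0.0], [0.0, -0.0, -1.0]]
wrist_force: [0.7, 1.1, 1.3]
width: -0.0003
gripper_force: 0.5
```

```bash
python3 chk.py | tail -4
```

```text
hubpatch 22 289.8 273.6
pan 1005 178
tilt~ 26.7 381
11.8167 [0.445  0.0944 0.0517] [-1.1  0.8  1.6]
```

>>> servo_tool(motion=[0, 0, 0, 0, 0, 0, 0, 0, 0, 0, 0, 0, 0, 0, 0, 0, 0, 0, 0, 0, 0, 0, 0, 0, 0, 0, 0, 0, 0, 0, 0, 0, 0, 0, 0])

```text
t: 12.23
position: [0.4451, 0.0943, 0.0518]
orientation: [[-0.707, 0.707, -0.0], [0.707, 0.707, 0.0], [0.0, -0.0, -1.0]]
wrist_force: [-0.6, 0.4, 0.7]
width: 0.0001
gripper_force: 0.6
```

>>> servo_tool(motion=[0, 0, 0, 0, 0, 0, 0, 0, 0, 0, 0, 0, 0, 0, 0, 0, 0, 0, 0, 0, 0, 0, 0, 0, 0, 0, 0, 0, 0, 0, 0, 0, 0, 0, 0])

```text
t: 12.65
position: [0.4451, 0.0943, 0.0518]
orientation: [[-0.707, 0.707, -0.0], [0.707, 0.707, -0.0], [0.0, -0.0, -1.0]]
wrist_force: [-0.1, -0.3, 1.4]
width: -0.0002
gripper_force: 0.6
```

```bash
python3 chk.py | tail -4
```

```text
hubpatch 13 291.5 277.4
pan 1000 177
tilt~ 27.3 371
12.7 [0.4451 0.0943 0.0518] [0.2 0.3 2.1]
```

The hub is creeping: its patch went from row 273.6 to 277.4 with the tilt held. I'll hold here.

>>> servo_tool(motion=[0, 0, 0, 0, 0, 0, 0, 0, 0, 0, 0, 0, 0, 0, 0, 0, 0, 0, 0, 0, 0, 0, 0, 0, 0, 0, 0, 0, 0, 0, 0, 0, 0, 0, 0])

```text
t: 13.12
position: [0.4451, 0.0943, 0.0518]
orientation: [[-0.707, 0.707, -0.0], [0.707, 0.707, -0.0], [0.0, -0.0, -1.0]]
wrist_force: [0.5, 0.4, 1.1]
width: 0.0004
gripper_force: 0.6
```

>>> servo_tool(motion=[0, 0, 0, 0, 0, 0, 0, 0, 0, 0, 0, 0, 0, 0, 0, 0, 0, 0, 0, 0, 0, 0, 0, 0, 0, 0, 0, 0, 0, 0, 0, 0, 0, 0, 0])

```text
t: 13.53
position: [0.4451, 0.0943, 0.0518]
orientation: [[-0.707, 0.707, -0.0], [0.707, 0.707, -0.0], [0.0, -0.0, -1.0]]
wrist_force: [-0.3, 1.3, 1.5]
width: -0.0003
gripper_force: 0.6
```

```bash
python3 chk.py | tail -4
python3 - <<'E'
from h import *
im=get_image('side'); v,u=np.mgrid[285:315,265:340]; P=bydepth(im,np.c_[u.ravel(),v.ravel()])
k=(np.hypot(P[:,0]-.43,P[:,1]-.11)<.056)&(P[:,2]>.009)&(P[:,2]<.03);Q=P[k]
d=((Q-[.540,-.001,0])@[-.707,.707,0]);print(np.percentile(d,[5,50,95]).round(3))
E
```

```text
hubpatch 0  
pan 1006 130
tilt~ 28.4 368
13.5833 [0.4451 0.0943 0.0518] [ 0.5 -0.2  1.7]
[0.111 0.127 0.133]
```

>>> servo_tool(motion=[0, 0, 0, 0, 0, 0, 0, 0, 0, 0, 0, 0, 0, 0, 0, 0, 0, 0, 0, 0, 0, 0, 0, 0, 0, 0, 0, 0, 0, 0, 0, 0, 0, 0, 0])

```text
t: 14.05
position: [0.4452, 0.0943, 0.0518]
orientation: [[-0.707, 0.707, 0.0], [0.707, 0.707, -0.0], [-0.0, 0.0, -1.0]]
wrist_force: [-0.7, 0.6, 1.4]
width: -0.0003
gripper_force: 0.7
```

>>> servo_tool(motion=[0, 0, 0, 0, 0, 0, 0, 0, 0, 0, 0, 0, 0, 0, 0, 0, 0, 0, 0, 0, 0, 0, 0, 0, 0, 0, 0, 0, 0, 0, 0, 0, 0, 0, 0])

```text
t: 14.47
position: [0.4451, 0.0943, 0.0518]
orientation: [[-0.707, 0.707, 0.0], [0.707, 0.707, -0.0], [-0.0, 0.0, -1.0]]
wrist_force: [0.1, 0.1, 0.8]
width: 0.0001
gripper_force: 0.7
```

```bash
cat > pan.py <<'E'
from h import *
im=get_image('side'); v,u=np.mgrid[270:315,255:350]; P=bydepth(im,np.c_[u.ravel(),v.ravel()])
k=(np.hypot(P[:,0]-.43,P[:,1]-.11)<.056)&(P[:,2]>.009)&(P[:,2]<.035);Q=P[k]
c=np.array([.540,-.001,0]);d=(Q-c)@[-.707,.707,0];e=(Q-c)@[.707,.707,0]
for r in np.arange(.10,.215,.01):
    m=(d>=r)&(d<r+.01)
    if m.any(): print(r.round(2),m.sum(),'across',e[m].min().round(3),e[m].max().round(3),'z',np.median(Q[m,2]).round(3),Q[m,2].max().round(3))
E
python3 pan.py; python3 chk.py | tail -4
```

```text
0.1 37 across -0.026 0.019 z 0.028 0.031
0.11 51 across -0.027 0.037 z 0.025 0.035
0.12 72 across -0.044 0.026 z 0.028 0.034
0.13 77 across -0.03 0.026 z 0.023 0.034
0.14 90 across -0.02 0.01 z 0.021 0.034
0.15 3 across -0.007 -0.002 z 0.02 0.022
hubpatch 0  
pan 1003 192
tilt~ 26.9 376
14.5667 [0.4451 0.0943 0.0518] [0.9 0.2 1.6]
```

Now points at 0.14 to 0.15 m, past the spout's end, show the hub coming out. Still holding.

>>> servo_tool(motion=[0, 0, 0, 0, 0, 0, 0, 0, 0, 0, 0, 0, 0, 0, 0, 0, 0, 0, 0, 0, 0, 0, 0, 0, 0, 0, 0, 0, 0, 0, 0, 0, 0, 0, 0])

```text
t: 14.98
position: [0.4451, 0.0943, 0.0517]
orientation: [[-0.707, 0.707, -0.0], [0.707, 0.707, -0.0], [0.0, -0.0, -1.0]]
wrist_force: [0.1, 1.0, 1.4]
width: -0.0003
gripper_force: 0.7
```

>>> servo_tool(motion=[0, 0, 0, 0, 0, 0, 0, 0, 0, 0, 0, 0, 0, 0, 0, 0, 0, 0, 0, 0, 0, 0, 0, 0, 0, 0, 0, 0, 0, 0, 0, 0, 0, 0, 0])

```text
t: 15.4
position: [0.4451, 0.0943, 0.0518]
orientation: [[-0.707, 0.707, -0.0], [0.707, 0.707, -0.0], [0.0, -0.0, -1.0]]
wrist_force: [0.2, 0.6, 2.3]
width: -0.0002
gripper_force: 0.7
```

```bash
python3 pan.py; python3 chk.py | tail -4
```

```text
0.1 38 across -0.026 0.026 z 0.028 0.035
0.11 53 across -0.027 0.034 z 0.026 0.035
0.12 75 across -0.046 0.026 z 0.027 0.034
0.13 75 across -0.03 0.026 z 0.025 0.035
0.14 97 across -0.021 0.01 z 0.02 0.034
0.15 2 across -0.009 -0.007 z 0.023 0.024
hubpatch 0  
pan 1012 191
tilt~ 27.4 378
15.5 [0.4451 0.0943 0.0518] [-0.5  0.2  1.2]
```

```bash
cat > prof.py <<'E'
from h import *
im=get_image('side'); v,u=np.mgrid[255:315,255:350]; uv=np.c_[u.ravel(),v.ravel()]; P=bydepth(im,uv); C=im['color'][uv[:,1],uv[:,0]]
c=np.array([.540,-.001,0]);d=(P-c)@[-.707,.707,0];e=(P-c)@[.707,.707,0]
for r in np.arange(.085,.20,.005):
    m=(d>=r)&(d<r+.005)&(abs(e+.005)<.008)&(P[:,2]<.12)
    if m.any(): print(r.round(3),m.sum(),'z',np.percentile(P[m,2],[5,50,95]).round(3),'rgb',np.median(C[m],0))
E
python3 prof.py
```

```text
0.1 3 z [0.027 0.027 0.028] rgb [ 96.  99. 103.]
0.105 12 z [0.026 0.028 0.03 ] rgb [ 94.5  96.5 100.5]
0.11 3 z [0.025 0.026 0.028] rgb [122. 124. 125.]
0.115 1 z [0.105 0.105 0.105] rgb [33. 34. 36.]
0.12 13 z [0.029 0.032 0.105] rgb [145. 147. 146.]
0.125 19 z [0.029 0.097 0.115] rgb [46. 47. 50.]
0.13 16 z [0.031 0.047 0.101] rgb [83.  86.  88.5]
0.135 34 z [0.03  0.07  0.104] rgb [90.5 93.5 96. ]
0.14 135 z [0.012 0.069 0.108] rgb [79. 82. 83.]
0.145 85 z [0.003 0.026 0.113] rgb [132. 132. 130.]
0.15 17 z [0.003 0.006 0.118] rgb [208. 218. 214.]
0.155 8 z [0.002 0.003 0.005] rgb [212.  221.5 217.5]
0.16 8 z [0.002 0.003 0.005] rgb [228.  235.  231.5]
0.165 8 z [0.002 0.003 0.004] rgb [235. 242. 239.]
0.17 6 z [0.003 0.004 0.004] rgb [235.  241.5 238.5]
0.175 11 z [0.001 0.004 0.004] rgb [234. 241. 238.]
0.18 5 z [0.003 0.004 0.005] rgb [233. 240. 237.]
```

The hub has stalled with about 15 mm past the spout's end, probably rubbing on a spout wall. I'll tip a bit further, toward the lip's rest angle.

>>> servo_tool(motion=[0, -0.5, 0.5, -1, 0, 0, 0, 0, -0.5, 0.5, -1, 0, 0, 0, 0, 0, 0, 0, 0, 0, 0, 0, 0, 0, 0, 0, 0, 0, 0, 0, 0, 0, 0, 0, 0])

```text
t: 15.97
position: [0.444, 0.0953, 0.0497]
orientation: [[-0.707, 0.707, -0.0], [0.707, 0.707, -0.0], [0.0, -0.0, -1.0]]
wrist_force: [0.5, -1.0, -0.1]
width: 0.0002
gripper_force: 0.4
```

```bash
python3 prof.py|awk '$1>=0.125';python3 pan.py; python3 chk.py | tail -4
```

```text
0.125 13 z [0.027 0.103 0.114] rgb [30. 32. 35.]
0.13 16 z [0.032 0.043 0.099] rgb [91.  94.5 97.5]
0.135 41 z [0.025 0.032 0.117] rgb [175. 175. 172.]
0.14 104 z [0.006 0.058 0.098] rgb [ 99.  102.  104.5]
0.145 115 z [0.005 0.076 0.111] rgb [85. 88. 90.]
0.15 19 z [0.003 0.004 0.118] rgb [207. 219. 213.]
0.155 5 z [0.003 0.004 0.006] rgb [214. 222. 218.]
0.16 11 z [0.002 0.003 0.005] rgb [227. 234. 231.]
0.165 5 z [0.003 0.004 0.005] rgb [235. 241. 238.]
0.17 9 z [0.002 0.003 0.005] rgb [235. 242. 238.]
0.175 11 z [0.002 0.003 0.005] rgb [235. 241. 238.]
0.18 5 z [0.003 0.003 0.004] rgb [231. 238. 235.]
0.1 29 across -0.026 0.026 z 0.026 0.035
0.11 54 across -0.036 0.034 z 0.024 0.034
0.12 78 across -0.045 0.046 z 0.026 0.034
0.13 87 across -0.049 0.026 z 0.024 0.035
0.14 85 across -0.021 0.008 z 0.019 0.03
0.15 1 across 0.0 0.0 z 0.009 0.009
hubpatch 0  
pan 1016 204
tilt~ 28.0 379
16.1167 [0.4441 0.0953 0.0498] [1.1 0.4 0.7]
```

>>> servo_tool(motion=[0, -0.4, 0.4, -1, 0, 0, 0, 0, -0.4, 0.4, -1, 0, 0, 0, 0, -0.2, 0.2, -0.5, 0, 0, 0, 0, 0, 0, 0, 0, 0, 0, 0, 0, 0, 0, 0, 0, 0])

```text
t: 16.53
position: [0.4431, 0.0963, 0.0473]
orientation: [[-0.707, 0.707, -0.0], [0.707, 0.707, -0.0], [0.0, -0.0, -1.0]]
wrist_force: [-0.4, -0.1, 1.4]
width: 0.0004
gripper_force: 0.6
```

>>> servo_tool(motion=[0, 0, 0, 0, 0, 0, 0, 0, 0, 0, 0, 0, 0, 0, 0, 0, 0, 0, 0, 0, 0, 0, 0, 0, 0, 0, 0, 0, 0, 0, 0, 0, 0, 0, 0])

```text
t: 16.95
position: [0.4431, 0.0963, 0.0473]
orientation: [[-0.707, 0.707, -0.0], [0.707, 0.707, 0.0], [0.0, -0.0, -1.0]]
wrist_force: [0.1, 0.5, 0.9]
width: 0.0001
gripper_force: 0.6
```

```bash
python3 prof.py|awk '$1>=0.125'; python3 pan.py|tail -3;python3 chk.py | tail -4
```

```text
0.125 14 z [0.04  0.099 0.111] rgb [28.5 30.  33.5]
0.13 23 z [0.028 0.033 0.101] rgb [152. 152. 150.]
0.135 34 z [0.021 0.029 0.115] rgb [165. 166. 162.]
0.14 74 z [0.007 0.05  0.086] rgb [119.  124.  126.5]
0.145 137 z [0.005 0.072 0.107] rgb [89. 92. 94.]
0.15 27 z [0.002 0.108 0.118] rgb [29. 31. 35.]
0.155 9 z [0.002 0.003 0.115] rgb [214. 222. 219.]
0.16 8 z [0.002 0.004 0.005] rgb [229.  235.5 232. ]
0.165 11 z [0.002 0.003 0.005] rgb [235. 241. 238.]
0.17 6 z [0.003 0.003 0.004] rgb [235. 241. 238.]
0.175 10 z [0.001 0.003 0.005] rgb [234.  240.5 237.5]
0.18 5 z [0.003 0.004 0.005] rgb [235. 241. 238.]
0.13 89 across -0.03 0.026 z 0.021 0.034
0.14 82 across -0.021 0.01 z 0.016 0.029
0.15 1 across -0.002 -0.002 z 0.022 0.022
hubpatch 0  
pan 1019 242
tilt~ 28.8 381
17.1 [0.4431 0.0963 0.0473] [0.1 0.2 1. ]
```

The hub's nose seems to rest on the pan floor with its tail on the spout edge. I'll let the tray up slowly so the tail drops off.

>>> servo_tool(motion=[0, 0.6, -0.6, 1.3, 0, 0, 0, 0, 0.6, -0.6, 1.3, 0, 0, 0, 0, 0.6, -0.6, 1.3, 0, 0, 0, 0, 0.6, -0.6, 1.3, 0, 0, 0, 0, 0, 0, 0, 0, 0, 0])

```text
t: 17.52
position: [0.4457, 0.0941, 0.0529]
orientation: [[-0.707, 0.707, 0.0], [0.707, 0.707, 0.0], [0.0, 0.0, -1.0]]
wrist_force: [-1.1, 0.8, 3.0]
width: -0.0002
gripper_force: 1.8
```

```bash
python3 prof.py|awk '$1>=0.125'; python3 pan.py|tail -4;python3 chk.py | tail -4
```

```text
0.125 30 z [0.028 0.032 0.107] rgb [152. 153. 151.]
0.13 17 z [0.043 0.051 0.106] rgb [69. 71. 73.]
0.135 44 z [0.031 0.072 0.1  ] rgb [43.  45.  48.5]
0.14 114 z [0.013 0.076 0.11 ] rgb [85.5 88.5 91. ]
0.145 81 z [0.004 0.024 0.116] rgb [155. 156. 153.]
0.15 19 z [0.002 0.004 0.034] rgb [207. 218. 213.]
0.155 9 z [0.002 0.002 0.003] rgb [214. 222. 219.]
0.16 5 z [0.003 0.003 0.004] rgb [225. 232. 230.]
0.165 11 z [0.002 0.003 0.005] rgb [235. 241. 238.]
0.17 7 z [0.002 0.004 0.005] rgb [235. 242. 238.]
0.175 10 z [0.002 0.003 0.004] rgb [234.5 240.5 237.5]
0.18 3 z [0.003 0.004 0.005] rgb [234. 241. 237.]
0.12 75 across -0.044 0.026 z 0.027 0.035
0.13 65 across -0.051 0.026 z 0.024 0.034
0.14 99 across -0.021 0.012 z 0.018 0.032
0.15 8 across -0.011 0.0 z 0.022 0.024
hubpatch 0  
pan 1005 181
tilt~ 26.6 385
17.6667 [0.4454 0.0941 0.0526] [-1.4  1.3  2.8]
```

>>> servo_tool(motion=[0, 0.7, -0.7, 1.3, 0, 0, 0, 0, 0.7, -0.7, 1.3, 0, 0, 0, 0, 0.7, -0.7, 1.3, 0, 0, 0, 0, 0.7, -0.7, 1.3, 0, 0, 0, 0, 0, 0, 0, 0, 0, 0])

```text
t: 18.08
position: [0.4483, 0.0915, 0.0582]
orientation: [[-0.707, 0.707, -0.0], [0.707, 0.707, 0.001], [0.001, 0.0, -1.0]]
wrist_force: [-3.7, 4.8, 5.6]
width: 0.0002
gripper_force: 3.6
```

```bash
python3 prof.py|awk '$1>=0.125&&$1<.17'; python3 pan.py|tail -4;python3 chk.py | tail -4
```

```text
0.125 28 z [0.031 0.052 0.104] rgb [ 97.5 101.  103.5]
0.13 27 z [0.028 0.071 0.106] rgb [73. 76. 79.]
0.135 71 z [0.064 0.084 0.116] rgb [61. 63. 64.]
0.14 86 z [0.011 0.078 0.115] rgb [90. 94. 95.]
0.145 53 z [0.003 0.013 0.03 ] rgb [213. 215. 209.]
0.15 27 z [0.003 0.018 0.024] rgb [208. 219. 214.]
0.155 6 z [0.001 0.002 0.004] rgb [209.5 220.5 216. ]
0.16 10 z [0.002 0.003 0.005] rgb [218.5 225.5 222.5]
0.165 9 z [0.002 0.003 0.004] rgb [235. 241. 238.]
0.12 65 across -0.044 0.026 z 0.027 0.035
0.13 50 across -0.025 0.026 z 0.026 0.035
0.14 115 across -0.023 0.012 z 0.02 0.035
0.15 14 across -0.011 0.002 z 0.022 0.028
hubpatch 0  
pan 972 133
tilt~ 20.4 376
18.2333 [0.4481 0.0915 0.058 ] [-3.8  3.7  5.3]
```

>>> servo_tool(motion=[0, 0, 0, 1, 0, 0, 0, 0, 0, 0, 1, 0, 0, 0, 0, 0, 0, 0, 0, 0, 0])

```text
t: 18.48
position: [0.4491, 0.0909, 0.0601]
orientation: [[-0.707, 0.707, 0.002], [0.707, 0.707, -0.0], [-0.001, 0.001, -1.0]]
wrist_force: [-1.1, 1.0, 3.1]
width: -0.0003
gripper_force: 1.5
```

```bash
python3 prof.py|awk '$1>=0.125&&$1<.17'; python3 pan.py|tail -4;python3 chk.py | tail -4
python3 - <<'E'
from h import *
# sections of tray along spout a and c: compare bridge tops now vs start; and b bridge top & fingertip
for im in (load('side0'),load('d6'),get_image('side')):
    v,u=np.mgrid[215:320,235:350]; uv=np.c_[u.ravel(),v.ravel()]; P=bydepth(im,uv);C=im['color'][uv[:,1],uv[:,0]].astype(int)
    g=(C.max(1)-C.min(1)<25)&(C.mean(1)>70)&(C.mean(1)<200)
    c=np.array([.540,-.001,0]);d=(P-c)@[-.707,.707,0];e=(P-c)@[.707,.707,0]
    m=g&(e>.08)&(e<.13)&(P[:,2]>.03); print('a spout',m.sum(),np.median(P[m],0).round(4),'e max',np.percentile(e[m],98).round(4), 'd',np.percentile(d[m],[5,50,95]).round(4))
    f=g&(P[:,2]<.02)&(P[:,2]>.002)&(np.hypot(P[:,0]-.54,P[:,1])<.06); print('foot',f.sum(),np.median(P[f],0).round(4) if f.any() else '', np.percentile(d[f],95).round(4) if f.any() else '')
    b=g&(abs(e)<.03)&(d>.07)&(P[:,2]>.02)&(P[:,2]<.1)
    for r in np.arange(.08,.155,.006):
        k=b&(d>=r)&(d<r+.006)&((e<-.012)|(e>.014))
        if k.any(): print('   b',r.round(3),k.sum(),np.percentile(P[k,2],[10,50,90]).round(3))
E
```

```text
0.125 20 z [0.031 0.055 0.104] rgb [ 98.  101.5 105. ]
0.13 34 z [0.031 0.075 0.102] rgb [70.  72.5 75.5]
0.135 81 z [0.033 0.088 0.114] rgb [70. 72. 74.]
0.14 54 z [0.013 0.08  0.118] rgb [ 96.5  99.5 102. ]
0.145 61 z [0.003 0.016 0.029] rgb [211. 211. 207.]
0.15 23 z [0.003 0.017 0.024] rgb [208. 219. 214.]
0.155 6 z [0.002 0.003 0.004] rgb [210.5 220.5 217. ]
0.16 10 z [0.002 0.004 0.005] rgb [218.5 225.5 222.5]
0.165 9 z [0.002 0.003 0.004] rgb [235. 242. 239.]
0.12 55 across -0.029 0.023 z 0.029 0.035
0.13 61 across -0.024 0.026 z 0.027 0.035
0.14 104 across -0.022 0.012 z 0.02 0.033
0.15 21 across -0.014 0.003 z 0.022 0.026
hubpatch 0  
pan 959 117
tilt~ 18.6 379
18.6333 [0.4487 0.0909 0.0598] [-0.1  0.2  1.4]
a spout 219 [0.596  0.0754 0.0711] e max 0.1112 d [-0.0274  0.0208  0.0282]
foot 58 [0.5381 0.028  0.0118] 0.0315
   b 0.08 18 [0.056 0.072 0.087]
   b 0.086 30 [0.057 0.081 0.087]
   b 0.092 38 [0.057 0.078 0.087]
   b 0.098 50 [0.057 0.083 0.087]
   b 0.104 29 [0.049 0.057 0.085]
   b 0.11 24 [0.056 0.058 0.069]
a spout 267 [0.582  0.0921 0.0858] e max 0.1107 d [0.008  0.0358 0.0612]
foot 0  
   b 0.08 6 [0.042 0.048 0.056]
   b 0.086 19 [0.048 0.054 0.058]
   b 0.092 1 [0.048 0.048 0.048]
   b 0.098 8 [0.03  0.038 0.048]
   b 0.104 21 [0.028 0.031 0.032]
   b 0.11 32 [0.026 0.056 0.061]
   b 0.116 57 [0.023 0.035 0.058]
   b 0.122 46 [0.022 0.035 0.055]
   b 0.128 59 [0.022 0.049 0.054]
   b 0.134 8 [0.084 0.097 0.099]
   b 0.14 1 [0.099 0.099 0.099]
a spout 248 [0.5862 0.0884 0.0862] e max 0.1114 d [0.0023 0.0289 0.0548]
foot 13 [0.5389 0.0323 0.0145] 0.0293
   b 0.08 17 [0.052 0.057 0.06 ]
   b 0.086 9 [0.049 0.053 0.059]
   b 0.092 4 [0.036 0.036 0.046]
   b 0.098 15 [0.035 0.037 0.044]
   b 0.104 25 [0.033 0.035 0.064]
   b 0.11 51 [0.029 0.044 0.064]
   b 0.116 41 [0.029 0.058 0.061]
   b 0.122 61 [0.028 0.056 0.061]
   b 0.128 19 [0.029 0.055 0.058]
   b 0.134 1 [0.087 0.087 0.087]
```

The hub is leaning nose-down in the pan with its tail on the spout edge. I'll keep letting the tray up slowly.

>>> servo_tool(motion=[0, 0.7, -0.7, 1.5, 0, 0, 0, 0, 0.7, -0.7, 1.5, 0, 0, 0, 0, 0.7, -0.7, 1.5, 0, 0, 0, 0, 0, 0, 0, 0, 0, 0, 0, 0, 0, 0, 0, 0, 0])

```text
t: 19.1
position: [0.4509, 0.0889, 0.0644]
orientation: [[-0.707, 0.707, 0.001], [0.707, 0.707, -0.0], [-0.001, 0.001, -1.0]]
wrist_force: [0.3, -0.2, 1.7]
width: -0.0002
gripper_force: 0.6
```

```bash
python3 prof.py|awk '$1>=0.125&&$1<.17'; python3 pan.py|tail -4;python3 chk.py | tail -4
```

```text
0.125 12 z [0.034 0.084 0.108] rgb [55.5 58.  61.5]
0.13 67 z [0.031 0.088 0.109] rgb [78. 81. 83.]
0.135 81 z [0.067 0.09  0.117] rgb [70. 73. 74.]
0.14 12 z [0.011 0.034 0.097] rgb [235.5 235.5 233. ]
0.145 64 z [0.003 0.022 0.032] rgb [211.  214.5 210. ]
0.15 29 z [0.002 0.02  0.025] rgb [208. 219. 214.]
0.155 8 z [0.002 0.003 0.004] rgb [210.5 221.  216.5]
0.16 8 z [0.002 0.003 0.004] rgb [231.  237.5 234.5]
0.165 10 z [0.002 0.003 0.006] rgb [236. 242. 239.]
0.12 49 across -0.029 0.025 z 0.032 0.035
0.13 62 across -0.024 0.012 z 0.028 0.035
0.14 101 across -0.023 0.012 z 0.022 0.034
0.15 25 across -0.013 0.003 z 0.021 0.028
hubpatch 0  
pan 954 122
tilt~ 15.4 377
19.25 [0.4504 0.089  0.0642] [ 0.9 -0.6  1. ]
```

>>> servo_tool(motion=[0, 1, -1, 1.5, 0, 0, 0, 0, 1, -1, 1.5, 0, 0, 0, 0, 1, -1, 1.5, 0, 0, 0, 0, 1, -1, 1.5, 0, 0, 0, 0, 0, 0, 0, 0, 0, 0])

```text
t: 19.67
position: [0.455, 0.0851, 0.0708]
orientation: [[-0.707, 0.707, 0.001], [0.707, 0.707, 0.0], [-0.0, 0.001, -1.0]]
wrist_force: [-0.5, 0.7, 5.0]
width: -0.0002
gripper_force: 1.9
```

```bash
python3 prof.py|awk '$1>=0.125&&$1<.17'; python3 pan.py|tail -4;python3 chk.py | tail -4
```

```text
0.125 53 z [0.02  0.09  0.113] rgb [70. 74. 76.]
0.13 74 z [0.014 0.093 0.118] rgb [90.  93.5 95.5]
0.135 28 z [0.009 0.013 0.02 ] rgb [214.  214.  210.5]
0.14 20 z [0.002 0.007 0.01 ] rgb [190.  197.5 193.5]
0.145 12 z [0.002 0.007 0.009] rgb [186. 186. 183.]
0.15 6 z [0.003 0.003 0.004] rgb [208.5 219.5 215. ]
0.155 11 z [0.002 0.003 0.005] rgb [213. 221. 217.]
0.16 5 z [0.001 0.002 0.004] rgb [229. 236. 232.]
0.165 13 z [0.001 0.003 0.005] rgb [235. 242. 239.]
0.11 32 across -0.036 0.014 z 0.029 0.034
0.12 36 across -0.024 0.014 z 0.019 0.035
0.13 61 across -0.022 0.012 z 0.013 0.021
0.14 10 across -0.015 0.005 z 0.011 0.017
hubpatch 0  
pan 853 118
tilt~ 10.7 439
19.8167 [0.4544 0.0851 0.0703] [-1.9  2.1  3.9]
```

The hub has dropped into the pan: flange top at z≈0.010, boss at about 0.02. I'll lower the tray the rest of the way.

>>> servo_tool(motion=[0, 1.2, -1.2, 1.5, 0, 0, 0, 0, 1.2, -1.2, 1.5, 0, 0, 0, 0, 1.2, -1.2, 1.5, 0, 0, 0, 0, 1.2, -1.2, 1.5, 0, 0, 0, 0, 0, 0, 0, 0, 0, 0])

```text
t: 20.23
position: [0.4597, 0.0806, 0.077]
orientation: [[-0.707, 0.707, 0.0], [0.707, 0.707, 0.001], [0.0, 0.001, -1.0]]
wrist_force: [-3.5, 3.2, 7.3]
width: 0.0004
gripper_force: 3.8
```

>>> servo_tool(motion=[0, 1.2, -1.2, 1.5, 0, 0, 0, 0, 1.2, -1.2, 1.5, 0, 0, 0, 0, 1.2, -1.2, 1.5, 0, 0, 0, 0, 1.2, -1.2, 1.5, 0, 0, 0, 0, 0, 0, 0, 0, 0, 0])

```text
t: 20.65
position: [0.4648, 0.0755, 0.0832]
orientation: [[-0.707, 0.707, 0.001], [0.707, 0.707, 0.0], [-0.001, 0.001, -1.0]]
wrist_force: [-2.1, 1.7, 7.7]
width: 0.0
gripper_force: 3.6
```

>>> servo_tool(motion=[0, 0, 0, 1.5, 0, 0, 0, 0, 0, 0, 1.5, 0, 0, 0, 0, 0, 0, 1.5, 0, 0, 0, 0, 0, 0, 3, 0, 0, 0, 0, 0, 0, 0, 0, 0, 0])

```text
t: 21.07
position: [0.4638, 0.0754, 0.0897]
orientation: [[-0.707, 0.707, -0.0], [0.707, 0.707, 0.0], [0.0, -0.0, -1.0]]
wrist_force: [1.1, -0.1, -0.2]
width: -0.0004
gripper_force: 0.0
```

```bash
python3 chk.py | tail -2
```

```text
tilt~ 1.5 461
21.1167 [0.4638 0.0754 0.0896] [ 0.2  0.3 -0.7]
```

>>> servo_tool(motion=[0, 0, 0, 30, 0, 0, 0, 0, 0, 0, 40, 0, 0, 0, 0, 0, 0, 40, 0, 0, 0, 0, 25, -25, 30, 0, 0, 0, 0, 25, -25, 0, 0, 0, 0])

```text
t: 21.53
position: [0.5153, 0.0287, 0.2344]
orientation: [[-0.709, 0.705, 0.012], [0.705, 0.709, 0.001], [-0.008, 0.009, -1.0]]
wrist_force: [2.5, 0.7, 0.4]
width: 0.0001
gripper_force: 0.0
```

>>> servo_tool(motion=[0, 25, -25, 0, 0, 0, 0, 0, 25, -25, 0, 0, 0, 0, 0, 25, -25, 0, 0, 0, 0, 0, 0, 0, 0, 0, 0, 0, 0, 0, 0, 0, 0, 0, 0])

```text
t: 21.95
position: [0.5869, -0.0483, 0.2255]
orientation: [[-0.705, 0.709, -0.002], [0.709, 0.705, 0.0], [0.002, -0.001, -1.0]]
wrist_force: [-0.3, 0.3, 0.1]
width: -0.0001
gripper_force: 0.0
```

```bash
cat > fin.py <<'E'
from h import *
w=grab('wrist','w9'); d=grab('side','d9'); s0=load('side0'); rep=None
for n,im in (('wrist',w),('side0',s0),('side',d)):
    v,u=np.mgrid[0:480:1,0:640:1]; uv=np.c_[u.ravel(),v.ravel()]; ok=im['depth'].ravel()>.05
    if n!='wrist': ok&=(uv[:,0]>200)&(uv[:,0]<400)&(uv[:,1]>190)&(uv[:,1]<330)
    uv=uv[ok]; P=bydepth(im,uv); C=im['color'][uv[:,1],uv[:,0]].astype(int)
    q=np.hypot(P[:,0]-.43,P[:,1]-.11)
    f=(q<.055)&(P[:,2]>.008)&(P[:,2]<.014); b=(q<.055)&(P[:,2]>.0155)&(P[:,2]<.024)
    print(n,'flange',f.sum(),np.median(P[f],0).round(3),P[f].min(0).round(3),P[f].max(0).round(3)) if f.any() else print(n,'no flange')
    if b.any(): print('   boss',b.sum(),np.median(P[b],0).round(3),P[b].min(0).round(3),P[b].max(0).round(3))
    def med(nm,m): print('  ',nm,m.sum(),np.median(P[m],0).round(4) if m.any() else '')
    t=(np.hypot(P[:,0]-.54,P[:,1])<.09)&(P[:,2]>.05)
    wh=(C.min(1)>190)&(C.max(1)-C.min(1)<25)
    med('spacer',t&wh&(P[:,0]>.54)&(P[:,1]>0)); med('hubbay white',t&wh&(P[:,0]<.54)&(P[:,1]>.005))
    med('pcb',t&(C[:,1]>C[:,0]+25)&(C[:,1]>C[:,2]+15)); med('jar',t&(C[:,0]>C[:,2]+40)&(C[:,0]>150))
    med('ring',wh&(np.hypot(P[:,0]-.531,P[:,1]-.122)<.035)&(P[:,2]<.013)&(P[:,2]>.006))
    g=(C.max(1)-C.min(1)<25)&(P[:,2]>.0815)&(P[:,2]<.092)
    for k,x,y in (('a',.607,.067),('b',.472,.066),('c',.474,-.068),('d',.608,-.066)): med('br '+k,g&(np.hypot(P[:,0]-x,P[:,1]-y)<.03))
print(get_state()['position'],get_state()['t'])
E
python3 fin.py
```

```text
wrist no flange
   spacer 2086 [0.5623 0.0347 0.07  ]
   hubbay white 4969 [0.5052 0.0379 0.0583]
   pcb 1251 [ 0.5712 -0.0258  0.0599]
   jar 733 [ 0.5    -0.035   0.0708]
   ring 720 [0.5513 0.1099 0.0111]
   br a 2436 [0.6056 0.0646 0.0873]
   br b 2062 [0.4781 0.0595 0.0871]
   br c 2444 [ 0.4754 -0.068   0.0872]
   br d 1862 [ 0.6076 -0.0675  0.0871]
side0 no flange
   spacer 47 [0.5725 0.0332 0.0695]
   hubbay white 27 [0.5059 0.0262 0.0739]
   pcb 9 [ 0.5812 -0.0408  0.0599]
   jar 44 [ 0.5023 -0.0157  0.0789]
   ring 73 [0.5407 0.1084 0.0103]
   br a 89 [0.6011 0.0687 0.0864]
   br b 137 [0.472  0.0654 0.0862]
   br c 93 [ 0.4715 -0.0643  0.0863]
   br d 78 [ 0.6045 -0.0665  0.0861]
side flange 75 [0.439 0.092 0.01 ] [0.426 0.055 0.008] [0.484 0.107 0.014]
   boss 49 [0.444 0.088 0.019] [0.435 0.075 0.016] [0.455 0.098 0.022]
   spacer 39 [0.5644 0.0387 0.0696]
   hubbay white 0 
   pcb 7 [ 0.5801 -0.0414  0.0587]
   jar 39 [ 0.492  -0.0084  0.0797]
   ring 22 [0.5332 0.0978 0.0101]
   br a 89 [0.601  0.068  0.0864]
   br b 137 [0.4727 0.0639 0.0861]
   br c 89 [ 0.4708 -0.063   0.0863]
   br d 77 [ 0.604  -0.0647  0.0861]
[ 0.58558837 -0.04667658  0.22576443] 22.05
```

Run:
```python
from h import *
from scipy.optimize import least_squares
for n in ('side0','d9'):
    im=load(n); v,u=np.mgrid[230:330,230:360]; P=bydepth(im,np.c_[u.ravel(),v.ravel()])
    m=(P[:,2]>.008)&(P[:,2]<.012)&(np.hypot(P[:,0]-.531,P[:,1]-.122)<.036)&(P[:,1]>.09); print(n,'ring',m.sum(),((P[m].min(0)+P[m].max(0))/2).round(4))
    m=(P[:,2]>.015)&(P[:,2]<.021)&(abs(np.hypot(P[:,0]-.43,P[:,1]-.11)-.06)<.012)
    if m.sum()>30:
        r=least_squares(lambda q:np.hypot(*(P[m,:2]-q).T)-.0605,[.43,.11],loss='soft_l1',f_scale=.002); print('pan',m.sum(),r.x)
```

```text
side0 ring 171 [0.5293 0.1218 0.0101]
d9 ring 169 [0.5298 0.1201 0.01  ]
pan 246 [0.42932943 0.11022266]
```

The ring and pan haven't moved, the tray is level, and the hub lies flat in the pan. Handing in.

```bash
python3 -c "from bench import finish_job; print(finish_job())"
```

```text
the job is handed in; nothing more can be done
None
```

The hub was tipped untouched into the catch pan and lies flat there, the tray is back level with the other three parts in their bays, and the job is handed in at about 22 s.

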